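# Rap the last brass bush out of its pot

## Task

The last brass bush has jammed inside the upturned clear pot with the red neck. Pick that pot up by its neck, carry it smoothly to the steel tray and, keeping hold of it, rap its mouth smartly on the tray until the bush drops out there; then stand the emptied pot, still mouth down, in the middle of the round green pad and let go, leaving the bush in the tray. Do not drop the pot.

Things in the scene. Friction and masses are not known exactly. Their poses are not given: they have to be found in the camera images.
- pot_mid (a point): Upturned pot, mouth down, 100 mm tall, 120 g: clear tapered skirt 60 mm high (outer diameter 64 mm at the open mouth to 36, wall 3), then a straight solid red neck, 36 mm diameter, 40 mm high, to grip. Point: on the axis half-way up, 50 mm above the mouth rim, 30 mm below the neck's middle; z up. Two like pots, blue and grey necks, are empty and not wanted; their places vary.
- bush_mid (a point): Brass bush, 60 g, 22 mm tall, 20 mm diameter, flange on top 28 mm wide. Point: its centre. Starts caught on 3 springy nubs in the red-necked pot, centre 3 mm below the pot's point. Smooth handling (under 0.2 m/s) and slow setting down leave it; one rap at 0.25 m/s (quick stroke from 40 mm up, aimed 10-25 mm below the tray floor) drops it onto the tray. Slower, or shorter, may not.
- tray: Fixed square steel knock-out tray lying on the yellow mat, 142 mm over its dark 18 mm high lip; inside it is a flat floor 130 mm square whose top is 12 mm above the origin. The origin is the centre of the underside; x and y run along its sides, z up.
- pad: Fixed round green pad lying on the yellow mat, 110 mm diameter, 4 mm thick. The origin is the centre of the underside, z up; its top is 4 mm above the origin.
Things that resemble listed ones, but are neither listed nor needed, are in the scene too. Leave any purple look-alike of the part that bears pot_mid alone. Several things look just like the tray: the one meant starts farthest to the robot's left.

How it is judged:
On the way, in this order (a step that is already met when the one before it is completed fails the run):
1. the red-necked pot is held mouth down above the tray, the bush still caught in it (horizontal distance between pot_mid and tray below 0.05 m and z of pot_mid in the frame of tray above 0.068 m and angle between pot_mid's own z axis and vertical below 0.3 rad and contact force between the fingers and pot above 1 N and z of bush_mid in the frame of pot_mid above -0.015 m), for 0.1 s.
2. the bush has dropped out of the nubs onto the tray while the pot is still held (z of bush_mid in the frame of tray below 0.03 m and horizontal distance between bush_mid and tray below 0.08 m and contact force between the fingers and pot above 1 N), for 0.05 s.
At the end, for the whole second after the job is handed in: The bush lies at rest inside the steel tray (standing or on its side), and the red-necked pot stands still, mouth down, on the green pad, its axis within 22 mm of the pad's centre (wholly on the pad) (z of bush_mid in the frame of tray between 0.015 and 0.03 m and horizontal distance between bush_mid and tray below 0.08 m and linear speed of bush below 0.03 m/s and horizontal distance between pot_mid and pad below 0.022 m and z of pot_mid in the frame of pad between 0.049 and 0.059 m and angle between pot_mid's own z axis and vertical below 0.1 rad and linear speed of pot below 0.02 m/s); the robot touches nothing.
It fails at once if the pot is dropped or thrown: it moves faster than 0.4 m/s while the fingers do not hold it (linear speed of pot above 0.4 m/s and contact force between the fingers and pot below 0.1 N).
It also fails if it takes over 40 s, if anything falls off the work surface, if the arm or the gripper's body presses on something with over 40 N, if the wrist force passes 120 N, or if a joint passes its speed limit or range.

## Robot

A 6-joint arm with a two-finger parallel gripper is mounted at the origin on the work surface. World frame = base frame: x ahead of the robot, y to its left, z up, the work surface at z = 0. Lengths are in m, angles in rad, forces in N, time in s.
With the tool pointing down it reaches from about 0.325 to 0.775 m from the base axis. Payload 5.5 kg.
Tool frame: the origin (TCP) lies at the very end of the fingers, on their centre line; the grasp point (between the pads) lies 19 mm behind it (arm.tcp_to_grasp is the distance from the TCP to the grasp point, in m); z points along the fingers, y is the line along which they close (so a half turn about z gives the same grasp; the last joint's range is limited). The gripper opens to 85 mm and grips with 20 to 120 N. Pads are 22 mm wide; open, the fingers measure 114 mm over their backs; the gripper's body (76 mm by 85 mm) begins 54 mm behind the grasp point. The pads swing forward as they close: fully open they stand 13 mm farther back than shut.
Start: joints at [1.172, 0.091, 1.231, -0, 1.82, -0.057], TCP at [0.201, 0.565, 0.231] pointing down, gripper open.
Joint ranges: [-2.87, 2.87], [-0.86, 2.18], [0.17, 2.46], [-1.51, 4.65], [0.06, 2.69], [-2.65, 2.65]. Speed limits (rad/s): [2.57, 2.57, 3.01, 3.14, 3.14, 3.14].

## Interface

Orientations are given as a rotation vector (axis times angle).
In Python, from workcell import arm gives the robot as it stands.
- The arm moves only by the shell command python3 -m inch 'ROWS' [FORCE]. ROWS is JSON, a list of rows, each an object of numbers: "ax", "ay", "az": the turn, a rotation vector about the tool's x, y, z in units of 120 degrees (1.0 is 120 degrees); "dx", "dy", "dz": the shift along the tool's x, y, z in units of 0.2 m (1.0 is 0.2 m); "gripper": the closure, from -1 (fully open) to 1 (shut). In form: [{"ax": .., "ay": .., "az": .., "dx": .., "dy": .., "dz": .., "gripper": ..}, ...]. A call has 1 to 8 rows; each row is the pose to reach, as a shift and turn from the pose commanded when the call began, along the tool's axes at that moment; what a row does not reach only later rows make up. A row lasts 1/8 s, in which the tool goes at most 62.5 mm and 10.7 degrees, less where a joint would pass 70% of its speed; a pose out of reach is approached as far as the arm can. A call with a number of a shift or a turn outside -1 to 1 is refused whole. A call with a gripper value outside its range is refused whole. The fingers move at their own pace and stop on an object; FORCE is the grip in N (left out, the last holds). Time passes only in rows, so rows that repeat a pose let the fingers close. It gives the time, the measured TCP pose, the force, the opening and the grip force at its end, in the units of the state.
- arm.observe(): the state, without advancing time (a new reading comes with each control period).
- arm.capture(name): name is "scene" or "top" or "wrist"; returns a dict with "frame" (400x640x3 uint8, red, green, blue), "depth" (400x640 float32, m along the optical axis (not along the pixel's ray), 0 where there is no reading), "fovy" (degrees; the focal length in pixels is half the picture's height over the tangent of half this angle, whatever the lens; pixels are square), "cx", "cy" (the principal point, pixels), "k1" (the pictures are not rectified: a ray, as slopes to the right and down, at radius r is drawn at 1 + k1 r^2 times it, then the intrinsics apply), "world_from_camera" (4x4, takes a point from camera to world coordinates); the wrist camera has in their place "tool_from_camera" (4x4, takes a point from camera to tool coordinates, whose origin is the TCP and whose axes are the flange's). Camera axes: x right, y up, looking along -z (the intrinsics and any distortion apply to the point x, -y, -z); pixel columns grow to the right and rows downward; lengths in m; the calibration is good to about 2 mm. A picture is of the moment at which its call begins: read the wrist's pose just before it.
- arm.job_done(): hands the job in; it is judged then, once.
Trained networks look in the newest picture that a camera, given by its name, has taken for a name from the list of things; names that differ only in an ending like _2 or _b are one class to them, and where a whole thing is asked for, a point or a joint stands for the part that bears it (a point fixed in the world has none). Each returns a list of dicts, best first, with "confidence" (0 to 1); they miss things now and then, are a little off and sometimes report something else, mostly with a low value. They report only what shows in the picture. A call takes as long as a camera call. They do not tell look-alikes from the thing itself.
- arm.regions_of(camera, query): "pixels" (400x640 bool, what is visible of it) and "bbox" ([left, top, right, bottom] in pixels, round what is visible of it).
- arm.spot_point(camera, query): "centre" ([column, row] in pixels: a listed point, or the origin of a listed thing).
The state is a dict: "time": time; "qpos": joint angles; "dq": joint speeds; "joint_torque": joint torques, N m; "tool_pos": TCP position; "eef_rot": TCP orientation; "ft_force": force on the tool from outside, world axes, zero at the start; "moment": the same for the moment, N m; "opening": finger opening in m; "finger_force": force on a finger pad.
Only numpy, scipy, OpenCV 4.12 (cv2) and the standard library are available. Lean on these libraries where they do the work, as an engineer would, in place of code of your own. Each camera call takes 0.05 s, during which the arm holds its last target. There are 200 camera calls.

## Working session

There is one attempt and no reset: what is moved stays moved. The work goes in short steps, Python scripts to look and compute and a shell command to move; the robot and the scene stay as the last step left them, time stands still between calls to the robot, and variables do not carry over. Pictures are saved under pics/ and viewed, at most 10 in all, crops included, and the job is handed in when it is done.

```bash
mkdir -p pics
cat > h.py <<'E'
import numpy as np, cv2
from scipy.spatial.transform import Rotation as R
from workcell import arm
def ray(c,px,T=None):
    f=200/np.tan(np.radians(c["fovy"])/2)
    d=np.array([(px[0]-c["cx"])/f,(px[1]-c["cy"])/f]); u=d.copy()
    for _ in range(20): u=d/(1+c["k1"]*(u@u))
    T=c["world_from_camera"] if T is None else T
    T=np.array(T); v=T[:3,:3]@np.array([u[0],-u[1],-1.]); return T[:3,3],v
def wT(c,s):
    M=np.eye(4); M[:3,:3]=R.from_rotvec(s["eef_rot"]).as_matrix(); M[:3,3]=s["tool_pos"]
    return M@np.array(c["tool_from_camera"])
def atz(o,v,z): return o+v*(z-o[2])/v[2]
def tri(o1,v1,o2,v2):
    A=np.stack([v1,-v2],1); t=np.linalg.lstsq(A,o2-o1,rcond=None)[0]
    p,q=o1+t[0]*v1,o2+t[1]*v2; return (p+q)/2,np.linalg.norm(p-q)
def cap(n):
    s=arm.observe(); c=arm.capture(n); c["T"]=wT(c,s) if n=="wrist" else np.array(c["world_from_camera"]); return c
def save(c,f): cv2.imwrite("pics/"+f,c["frame"][:,:,::-1])
E
python3 - <<'E'
from h import *
for n in ("scene","top"):
    c=cap(n); save(c,n+"0.png")
    for q in ("pot_mid","bush_mid","tray","pad"):
        for r in arm.spot_point(n,q):
            p=r["centre"]; d=c["depth"][int(p[1]),int(p[0])]
            o,v=ray(c,p,c["T"]); print(n,q,round(r["confidence"],2),np.round(p,1),"depthpt",np.round(o+v*d,3),"z=.01",np.round(atz(o,v,.01),3))
s=arm.observe();print(s["tool_pos"],s["eef_rot"],s["opening"],s["time"],R.from_rotvec(s["eef_rot"]).as_matrix().round(3))
E
```

```text
scene pot_mid 0.8 [454.7 217.1] depthpt [0.626 0.303 0.071] z=.01 [0.597 0.331 0.01 ]
scene pot_mid 0.73 [467.8 251.9] depthpt [0.728 0.291 0.076] z=.01 [0.703 0.321 0.01 ]
scene tray 0.68 [312.1 217.3] depthpt [ 0.497 -0.04   0.011] z=.01 [ 0.496 -0.04   0.01 ]
scene pad 0.72 [314.7 217.3] depthpt [ 0.5   -0.034  0.014] z=.01 [ 0.498 -0.033  0.01 ]
scene pad 0.59 [229.9 239.6] depthpt [ 0.501 -0.264  0.004] z=.01 [ 0.504 -0.264  0.01 ]
top pot_mid 0.88 [208.3 147.9] depthpt [0.599 0.3   0.099] z=.01 [0.626 0.328 0.01 ]
top pot_mid 0.69 [213.7 113. ] depthpt [0.7   0.294 0.079] z=.01 [0.729 0.315 0.01 ]
top tray 0.83 [341.6 191.3] depthpt [ 0.491 -0.041  0.015] z=.01 [ 0.492 -0.041  0.01 ]
top tray 0.74 [453.5 308.9] depthpt [ 0.173 -0.322  0.013] z=.01 [ 0.172 -0.323  0.01 ]
top pad 0.96 [420.3 190. ] depthpt [ 0.491 -0.256  0.007] z=.01 [ 0.49  -0.255  0.01 ]
[0.2011122  0.5652854  0.23122938] [-5.34314174e-01 -3.09579958e+00  1.21285148e-04] 0.0852730899152376 0.5 [[-0.942  0.335 -0.   ]
 [ 0.335  0.942 -0.   ]
 [ 0.    -0.    -1.   ]]
```

View pics/scene0.png

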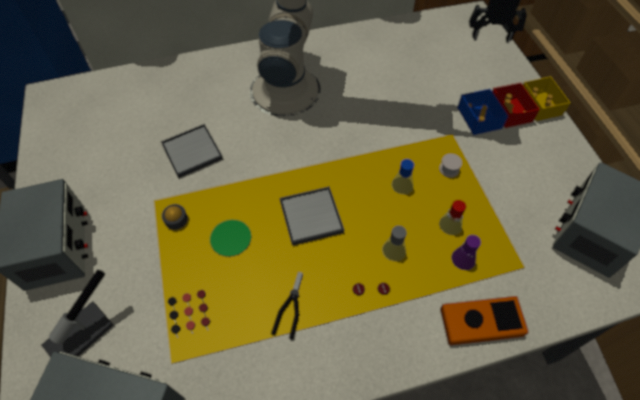

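View pics/top0.png

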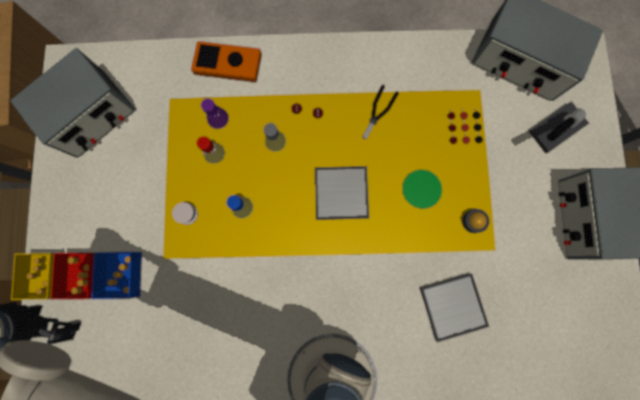

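Trays: scene (312,217)/top (342,192) on the mat at y≈-0.04, and scene (192,150)/top (453,307) off the mat at y≈-0.32. The first is the leftmost (larger y) and lies on the mat, so it is the one meant. Pots: red neck at scene (457,209)/top (206,145), purple look-alike at scene (468,250)/top (213,112), grey at scene (398,240), and blue at scene (405,170). Red is the target, and I'll confirm it in a crop.

Run:
```python
from h import *
P={};C={}
for n in ("scene","top"):
    c=cap(n);C[n]=c
    h=cv2.cvtColor(c["frame"],cv2.COLOR_RGB2HSV)
    m=(((h[...,0]<8)|(h[...,0]>172))&(h[...,1]>150)&(h[...,2]>70)).astype(np.uint8)
    k,l,st,ce=cv2.connectedComponentsWithStats(m)
    for i in range(1,k):
        if st[i,4]>30: print(n,"red",st[i],ce[i].round(1))
    r=[x for x in arm.spot_point(n,"pot_mid")]
    for x in r: print(n,"pot",x["confidence"],np.round(x["centre"],1))
    for q in("tray","pad"):
        for x in arm.regions_of(n,q):
            ys,xs=np.nonzero(x["pixels"]); p=(xs.mean(),ys.mean()); o,v=ray(c,p,c["T"]); 
            print(n,q,round(x["confidence"],2),x["bbox"],np.round(p,1),atz(o,v,.012 if q=="tray" else .004).round(3))
t=C["top"];s=C["scene"]
for a,b in (((454.7,217.1),(208.3,147.9)),((456.5,209),(206,145)),((312.1,217.3),(341.6,191.3)),((230.9,237.5),(421.5,189))):
    p,e=tri(*ray(s,a,s["T"]),*ray(t,b,t["T"])); print(p.round(3),e.round(4))
a=cv2.resize(s["frame"][150:280,380:500],(360,390),interpolation=2);b=cv2.resize(t["frame"][85:215,165:285],(360,390),interpolation=2)
cv2.imwrite("pics/crop1.png",np.hstack([a,b])[:,:,::-1])
```

```text
scene red [511  98  28  16 198] [519.6 106.9]
scene red [452 201  13  11 112] [458.4 206.2]
scene red [200 305   7   6  31] [203.1 307.4]
scene red [186 308   6   7  33] [188.3 311.1]
scene red [187 322   7   7  37] [190. 325.]
scene pot 0.73 [450.6 216.9]
scene pot 0.55 [468.6 250.7]
scene tray 0.93 [163.1, 125.2, 223.7, 178.3] [191.4 150.5] [ 0.183 -0.326  0.012]
scene tray 0.66 [282.0, 185.6, 342.1, 242.6] [311.3 215.7] [ 0.491 -0.041  0.012]
scene pad 0.9 [211.1, 221.8, 251.5, 257.0] [230.2 237.6] [ 0.495 -0.263  0.004]
top red [198 138  15  14 157] [205.1 144.4]
top red [ 51 253  40  46 846] [ 72.9 274.8]
top pot 0.87 [212.6 112.7]
top pot 0.66 [207.8 146.2]
top tray 0.84 [420.9, 276.6, 488.3, 338.7] [454.2 307.2] [ 0.177 -0.325  0.012]
top tray 0.58 [314.4, 164.1, 371.4, 220.6] [341.  192.7] [ 0.488 -0.039  0.012]
top pad 0.56 [401.2, 170.5, 440.3, 208.1] [420.9 188.4] [ 0.496 -0.259  0.004]
[0.615 0.316 0.046] 0.0026
[0.612 0.311 0.083] 0.0003
[ 0.493 -0.04   0.006] 0.0018
[ 0.494 -0.261  0.002] 0.0001
```

View pics/crop1.png

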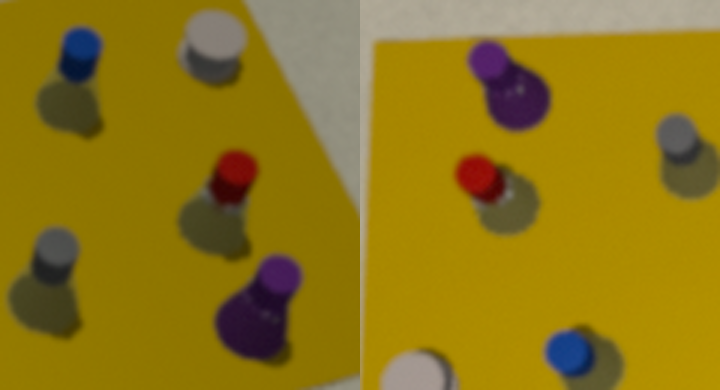

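Red neck confirmed, upright at about (0.612, 0.312); its neighbours are clear of the fingers. I'll move above it and align the tool with the world axes.

```bash
python3 -m inch '[{"az":-0.163,"dx":-1,"dy":-0.3,"gripper":-1},{"az":-0.163,"dx":-1,"dy":-0.3,"gripper":-1},{"az":-0.163,"dx":-1,"dy":-0.3,"gripper":-1},{"az":-0.163,"dx":-1,"dy":-0.3,"gripper":-1}]' 40
python3 - <<'E'
from h import *
s=arm.observe();print(s["tool_pos"],R.from_rotvec(s["eef_rot"]).as_matrix().round(3),s["time"])
E
```

```text
[0.20110159 0.56532482 0.23129321] [[-0.942  0.335  0.   ]
 [ 0.335  0.942  0.   ]
 [-0.     0.    -1.   ]] 0.9validation failed for argument at $[0]...
```

```bash
python3 -m inch '[{"ax":0,"ay":0,"az":-0.163,"dx":-1,"dy":-0.3,"dz":0,"gripper":-1},{"ax":0,"ay":0,"az":-0.163,"dx":-1,"dy":-0.3,"dz":0,"gripper":-1},{"ax":0,"ay":0,"az":-0.163,"dx":-1,"dy":-0.3,"dz":0,"gripper":-1},{"ax":0,"ay":0,"az":-0.163,"dx":-1,"dy":-0.3,"dz":0,"gripper":-1}]' 40
python3 - <<'E'
from h import *
s=arm.observe();print(s["tool_pos"],R.from_rotvec(s["eef_rot"]).as_matrix().round(3),s["time"])
E
```

```text
time: 1.4
tool_pos: [0.3719, 0.4395, 0.2313]
eef_rot: [0.006, 3.141, -0.001]
ft_force: [-0.8, 0.9, 0.2]
opening: 0.0853
finger_force: 0.0
[0.37191796 0.43950874 0.23133457] [[-1.     0.004  0.001]
 [ 0.004  1.    -0.   ]
 [-0.001 -0.    -1.   ]] 1.4
```

```bash
python3 -m inch '[{"ax":0,"ay":0,"az":0,"dx":-0.9,"dy":-0.65,"dz":0,"gripper":-1},{"ax":0,"ay":0,"az":0,"dx":-0.9,"dy":-0.65,"dz":0,"gripper":-1},{"ax":0,"ay":0,"az":0,"dx":-0.9,"dy":-0.65,"dz":0,"gripper":-1},{"ax":0,"ay":0,"az":0,"dx":-0.9,"dy":-0.65,"dz":0,"gripper":-1},{"ax":0,"ay":0,"az":0,"dx":-0.9,"dy":-0.65,"dz":0,"gripper":-1}]'
python3 - <<'E'
from h import *
c=cap("wrist");save(c,"w1.png");print(arm.observe()["tool_pos"])
h=cv2.cvtColor(c["frame"],cv2.COLOR_RGB2HSV)
m=(((h[...,0]<8)|(h[...,0]>172))&(h[...,1]>150)&(h[...,2]>60)).astype(np.uint8)
k,l,st,ce=cv2.connectedComponentsWithStats(m)
for i in range(1,k):
    if st[i,4]>60: print(st[i],ce[i].round(1))
for x in arm.spot_point("wrist","pot_mid"):
    o,v=ray(c,x["centre"],c["T"]);print(round(x["confidence"],2),np.round(x["centre"],1),atz(o,v,.05).round(4))
print(c["T"].round(3))
E
```

```text
time: 2.02
tool_pos: [0.5511, 0.3096, 0.2304]
eef_rot: [-0.007, -3.141, 0.001]
ft_force: [-0.1, 0.2, -0.5]
opening: 0.0854
finger_force: 0.0
[0.54997826 0.31086694 0.23077811]
[604 251  13  13  97] [610.4 257.6]
[532 301  11  11  71] [537.4 306.6]
0.76 [326.7 238.2] [0.6151 0.3143 0.05  ]
[[ 0.006 -0.958 -0.286  0.477]
 [ 1.     0.005  0.001  0.309]
 [ 0.    -0.286  0.958  0.374]
 [ 0.     0.     0.     1.   ]]
```

View pics/w1.png

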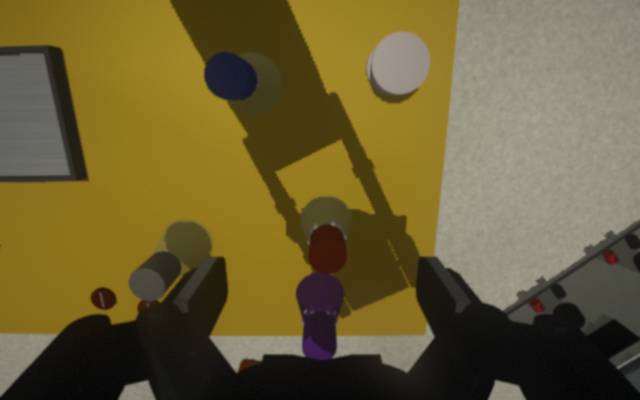

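The wrist picture shows the red neck at (327,250), midway between the fingers at (205,300) and (435,300). Purple is beyond it at (320,310). Both estimates agree on about (0.613, 0.313). I'll descend.

```bash
python3 -m inch '[{"ax":0,"ay":0,"az":0,"dx":-0.315,"dy":0.01,"dz":0,"gripper":-1},{"ax":0,"ay":0,"az":0,"dx":-0.315,"dy":0.01,"dz":0,"gripper":-1},{"ax":0,"ay":0,"az":0,"dx":-0.315,"dy":0.01,"dz":0.2,"gripper":-1},{"ax":0,"ay":0,"az":0,"dx":-0.315,"dy":0.01,"dz":0.4,"gripper":-1},{"ax":0,"ay":0,"az":0,"dx":-0.315,"dy":0.01,"dz":0.6,"gripper":-1},{"ax":0,"ay":0,"az":0,"dx":-0.315,"dy":0.01,"dz":0.75,"gripper":-1},{"ax":0,"ay":0,"az":0,"dx":-0.315,"dy":0.01,"dz":0.83,"gripper":-1},{"ax":0,"ay":0,"az":0,"dx":-0.315,"dy":0.01,"dz":0.83,"gripper":-1}]'
python3 - <<'E'
from h import *
c=cap("wrist");save(c,"w2.png");t=cap("scene")
cv2.imwrite("pics/w2.png",np.vstack([cv2.resize(c["frame"],(480,300)),cv2.resize(t["frame"][150:280,372:580],(480,300))])[:,:,::-1])
E
```

```text
time: 3.12
tool_pos: [0.6112, 0.3142, 0.065]
eef_rot: [0.001, -3.14, 0.001]
ft_force: [0.1, -0.5, 0.7]
opening: 0.0855
finger_force: 0.0
```

View pics/w2.png

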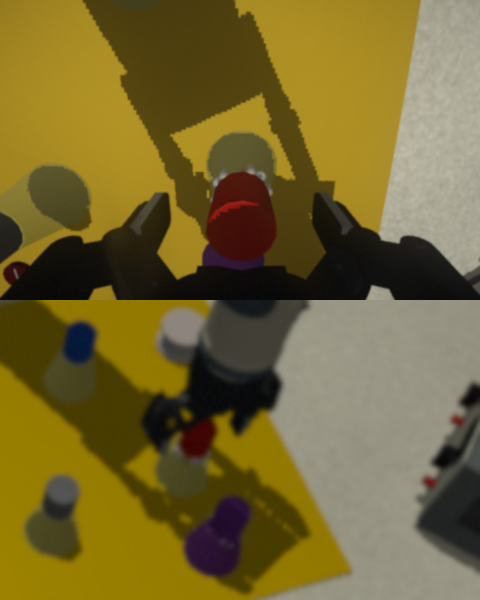

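The red neck at (240,215) in the upper panel sits centred between the pads at (155,215) and (328,215). I'll close.

```bash
python3 -m inch '[{"ax":0,"ay":0,"az":0,"dx":0,"dy":0,"dz":0,"gripper":1},{"ax":0,"ay":0,"az":0,"dx":0,"dy":0,"dz":0,"gripper":1},{"ax":0,"ay":0,"az":0,"dx":0,"dy":0,"dz":0,"gripper":1},{"ax":0,"ay":0,"az":0,"dx":0,"dy":0,"dz":0,"gripper":1},{"ax":0,"ay":0,"az":0,"dx":0,"dy":0,"dz":0,"gripper":1},{"ax":0,"ay":0,"az":0,"dx":0,"dy":0,"dz":0,"gripper":1}]' 70
```

```text
time: 3.98
tool_pos: [0.6127, 0.3137, 0.0661]
eef_rot: [0.001, 3.14, 0.001]
ft_force: [-0.5, 1.2, 5.5]
opening: 0.0345
finger_force: 69.4
```

```bash
python3 -m inch '[{"ax":0,"ay":0,"az":0,"dx":0,"dy":0,"dz":-0.02,"gripper":1},{"ax":0,"ay":0,"az":0,"dx":0,"dy":0,"dz":-0.08,"gripper":1},{"ax":0,"ay":0,"az":0,"dx":0,"dy":0,"dz":-0.17,"gripper":1},{"ax":0,"ay":0,"az":0,"dx":0,"dy":0,"dz":-0.26,"gripper":1},{"ax":0,"ay":0,"az":0,"dx":0,"dy":0,"dz":-0.35,"gripper":1},{"ax":0,"ay":0,"az":0,"dx":0,"dy":0,"dz":-0.44,"gripper":1},{"ax":0,"ay":0,"az":0,"dx":0,"dy":0,"dz":-0.51,"gripper":1},{"ax":0,"ay":0,"az":0,"dx":0,"dy":0,"dz":-0.55,"gripper":1}]'
```

```text
time: 4.97
tool_pos: [0.6126, 0.3138, 0.1767]
eef_rot: [0.001, 3.14, 0.001]
ft_force: [0.1, 0.6, -3.6]
opening: 0.0346
finger_force: 69.8
```

```bash
python3 -m inch '[{"ax":0,"ay":0,"az":0,"dx":0.01,"dy":-0.028,"dz":0,"gripper":1},{"ax":0,"ay":0,"az":0,"dx":0.03,"dy":-0.085,"dz":0,"gripper":1},{"ax":0,"ay":0,"az":0,"dx":0.06,"dy":-0.17,"dz":0,"gripper":1},{"ax":0,"ay":0,"az":0,"dx":0.092,"dy":-0.265,"dz":0,"gripper":1},{"ax":0,"ay":0,"az":0,"dx":0.125,"dy":-0.36,"dz":0,"gripper":1},{"ax":0,"ay":0,"az":0,"dx":0.158,"dy":-0.455,"dz":0,"gripper":1},{"ax":0,"ay":0,"az":0,"dx":0.191,"dy":-0.55,"dz":0,"gripper":1},{"ax":0,"ay":0,"az":0,"dx":0.224,"dy":-0.643,"dz":0,"gripper":1}]'
python3 -m inch '[{"ax":0,"ay":0,"az":0,"dx":0.033,"dy":-0.095,"dz":0,"gripper":1},{"ax":0,"ay":0,"az":0,"dx":0.066,"dy":-0.19,"dz":0,"gripper":1},{"ax":0,"ay":0,"az":0,"dx":0.099,"dy":-0.285,"dz":0,"gripper":1},{"ax":0,"ay":0,"az":0,"dx":0.132,"dy":-0.38,"dz":0,"gripper":1},{"ax":0,"ay":0,"az":0,"dx":0.165,"dy":-0.475,"dz":0,"gripper":1},{"ax":0,"ay":0,"az":0,"dx":0.198,"dy":-0.57,"dz":0,"gripper":1},{"ax":0,"ay":0,"az":0,"dx":0.231,"dy":-0.665,"dz":0,"gripper":1},{"ax":0,"ay":0,"az":0,"dx":0.264,"dy":-0.757,"dz":0,"gripper":1}]'
python3 -m inch '[{"ax":0,"ay":0,"az":0,"dx":0.033,"dy":-0.095,"dz":0,"gripper":1},{"ax":0,"ay":0,"az":0,"dx":0.063,"dy":-0.185,"dz":0,"gripper":1},{"ax":0,"ay":0,"az":0,"dx":0.09,"dy":-0.265,"dz":0,"gripper":1},{"ax":0,"ay":0,"az":0,"dx":0.112,"dy":-0.325,"dz":0,"gripper":1},{"ax":0,"ay":0,"az":0,"dx":0.125,"dy":-0.36,"dz":0,"gripper":1},{"ax":0,"ay":0,"az":0,"dx":0.127,"dy":-0.368,"dz":0,"gripper":1},{"ax":0,"ay":0,"az":0,"dx":0.127,"dy":-0.368,"dz":0,"gripper":1}]'
python3 - <<'E'
from h import *
c=cap("wrist");t=cap("scene");s=arm.observe();print(s["tool_pos"],s["eef_rot"])
for n,k in(("wrist",c),("scene",t)):
  for q in ("tray","pad","bush_mid","pot_mid"):
    for x in arm.spot_point(n,q):
        o,v=ray(k,x["centre"],k["T"]);print(n,q,round(x["confidence"],2),np.round(x["centre"],1),atz(o,v,.003).round(4),atz(o,v,.155).round(4))
cv2.imwrite("pics/w3.png",np.vstack([cv2.resize(c["frame"],(480,300)),cv2.resize(t["frame"][130:260,212:420],(480,300))])[:,:,::-1])
E
```

```text
time: 5.98
tool_pos: [0.5669, 0.1837, 0.1748]
eef_rot: [-0.001, -3.141, 0.0]
ft_force: [0.3, -0.4, -2.1]
opening: 0.0348
finger_force: 69.9
time: 6.98
tool_pos: [0.5142, 0.0324, 0.1753]
eef_rot: [0.001, 3.141, -0.0]
ft_force: [1.1, -0.5, -3.0]
opening: 0.0347
finger_force: 69.9
time: 7.85
tool_pos: [0.4893, -0.0397, 0.1752]
eef_rot: [0.0, 3.142, 0.0]
ft_force: [-0.3, 0.5, -3.2]
opening: 0.0344
finger_force: 69.9
[ 0.48935636 -0.03951616  0.17525326] [ 2.68327725e-04 -3.14156360e+00 -3.02496024e-04]
wrist tray 0.59 [322.  176.6] [ 0.4838 -0.0395  0.003 ] [ 0.4507 -0.04    0.155 ]
wrist pad 0.83 [102.3 184.1] [ 0.4909 -0.2618  0.003 ] [ 0.4544 -0.1551  0.155 ]
wrist bush_mid 0.63 [322.  249.7] [ 0.5632 -0.0396  0.003 ] [ 0.4919 -0.04    0.155 ]
wrist pot_mid 0.76 [322.3 246.9] [ 0.56   -0.0393  0.003 ] [ 0.4902 -0.0398  0.155 ]
scene tray 0.66 [312.8 213.7] [ 0.4813 -0.0341  0.003 ] [ 0.5688 -0.0548  0.155 ]
scene tray 0.55 [192.7 150.5] [ 0.176  -0.3233  0.003 ] [ 0.3044 -0.3052  0.155 ]
scene pad 0.58 [231.2 242.1] [ 0.5084 -0.2625  0.003 ] [ 0.5922 -0.2526  0.155 ]
scene pot_mid 0.97 [310.6 184.5] [ 0.3874 -0.0157  0.003 ] [ 0.4875 -0.0388  0.155 ]
scene pot_mid 0.93 [466.8 250.9] [0.6966 0.3231 0.003 ] [0.7553 0.2546 0.155 ]
```

View pics/w3.png

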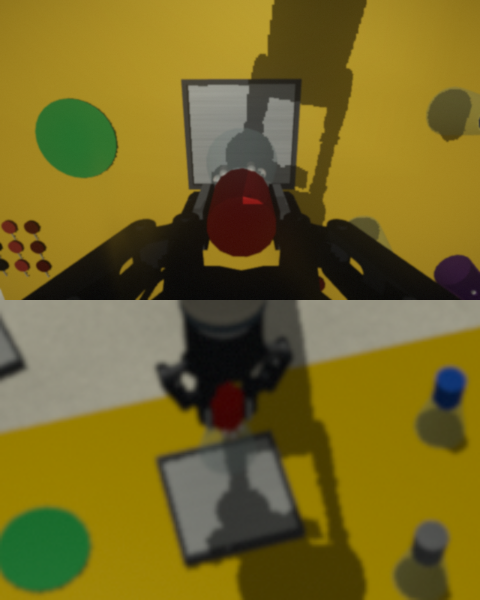

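Wrist view: the red pot is held at (242,215) over the tray (upper panel, corners (183,82)-(300,188)), with the bush's nubs still in place. Held position matches the tray centre (0.49, -0.04). I'll lower to 40 mm above the floor (TCP about 0.118), then rap.

```bash
python3 -m inch '[{"ax":0,"ay":0,"az":0,"dx":0,"dy":0,"dz":0.03,"gripper":1},{"ax":0,"ay":0,"az":0,"dx":0,"dy":0,"dz":0.1,"gripper":1},{"ax":0,"ay":0,"az":0,"dx":0,"dy":0,"dz":0.17,"gripper":1},{"ax":0,"ay":0,"az":0,"dx":0,"dy":0,"dz":0.23,"gripper":1},{"ax":0,"ay":0,"az":0,"dx":0,"dy":0,"dz":0.27,"gripper":1},{"ax":0,"ay":0,"az":0,"dx":0,"dy":0,"dz":0.285,"gripper":1},{"ax":0,"ay":0,"az":0,"dx":0,"dy":0,"dz":0.285,"gripper":1}]'
python3 -m inch '[{"ax":0,"ay":0,"az":0,"dx":0,"dy":0,"dz":0.2,"gripper":1},{"ax":0,"ay":0,"az":0,"dx":0,"dy":0,"dz":0.27,"gripper":1},{"ax":0,"ay":0,"az":0,"dx":0,"dy":0,"dz":0.2,"gripper":1}]'
python3 -m inch '[{"ax":0,"ay":0,"az":0,"dx":0,"dy":0,"dz":-0.07,"gripper":1},{"ax":0,"ay":0,"az":0,"dx":0,"dy":0,"dz":-0.15,"gripper":1},{"ax":0,"ay":0,"az":0,"dx":0,"dy":0,"dz":-0.23,"gripper":1},{"ax":0,"ay":0,"az":0,"dx":0,"dy":0,"dz":-0.3,"gripper":1},{"ax":0,"ay":0,"az":0,"dx":0,"dy":0,"dz":-0.3,"gripper":1}]'
python3 - <<'E'
from h import *
c=cap("wrist");t=cap("scene")
for n,k in(("wrist",c),("scene",t)):
  for q in ("bush_mid",):
    for x in arm.spot_point(n,q):
        o,v=ray(k,x["centre"],k["T"]);print(n,q,round(x["confidence"],2),np.round(x["centre"],1),atz(o,v,.023).round(4))
cv2.imwrite("pics/w4.png",np.vstack([cv2.resize(c["frame"],(480,300)),cv2.resize(t["frame"][130:260,212:420],(480,300))])[:,:,::-1])
E
```

```text
time: 9.22
tool_pos: [0.4893, -0.0399, 0.1184]
eef_rot: [0.001, 3.141, -0.0]
ft_force: [0.4, 1.2, -2.0]
opening: 0.0347
finger_force: 69.9
time: 9.6
tool_pos: [0.4898, -0.04, 0.0798]
eef_rot: [0.001, 3.14, -0.001]
ft_force: [-0.2, -0.1, -1.7]
opening: 0.0347
finger_force: 82.7
time: 10.22
tool_pos: [0.49, -0.04, 0.1399]
eef_rot: [0.001, 3.139, -0.001]
ft_force: [-0.6, 0.1, -2.4]
opening: 0.0342
finger_force: 82.2
scene bush_mid 0.55 [311.5 208.7] [ 0.4769 -0.0362  0.023 ]
```

View pics/w4.png

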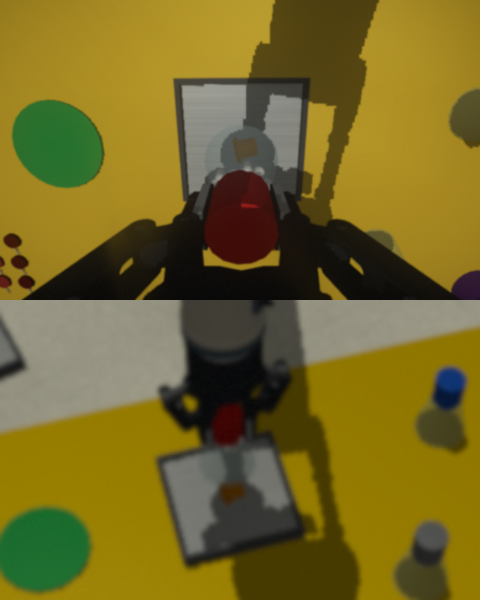

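The bush lies free in the tray: it shows through the clear skirt at (245,150) in the upper panel and at (232,493) in the scene panel. Carrying the pot to the pad at (0.493, -0.261).

```bash
python3 -m inch '[{"ax":0,"ay":0,"az":0,"dx":0,"dy":-0.05,"dz":0,"gripper":1},{"ax":0,"ay":0,"az":0,"dx":0,"dy":-0.16,"dz":0,"gripper":1},{"ax":0,"ay":0,"az":0,"dx":-0.01,"dy":-0.28,"dz":0,"gripper":1},{"ax":0,"ay":0,"az":0,"dx":-0.01,"dy":-0.4,"dz":0,"gripper":1},{"ax":0,"ay":0,"az":0,"dx":-0.015,"dy":-0.52,"dz":0,"gripper":1},{"ax":0,"ay":0,"az":0,"dx":-0.015,"dy":-0.64,"dz":0,"gripper":1},{"ax":0,"ay":0,"az":0,"dx":-0.02,"dy":-0.76,"dz":0,"gripper":1},{"ax":0,"ay":0,"az":0,"dx":-0.02,"dy":-0.87,"dz":0,"gripper":1}]'
python3 -m inch '[{"ax":0,"ay":0,"az":0,"dx":0,"dy":-0.1,"dz":0,"gripper":1},{"ax":0,"ay":0,"az":0,"dx":0,"dy":-0.18,"dz":0,"gripper":1},{"ax":0,"ay":0,"az":0,"dx":0,"dy":-0.22,"dz":0,"gripper":1},{"ax":0,"ay":0,"az":0,"dx":0,"dy":-0.23,"dz":0.1,"gripper":1},{"ax":0,"ay":0,"az":0,"dx":0,"dy":-0.23,"dz":0.2,"gripper":1},{"ax":0,"ay":0,"az":0,"dx":0,"dy":-0.23,"dz":0.25,"gripper":1},{"ax":0,"ay":0,"az":0,"dx":0,"dy":-0.23,"dz":0.28,"gripper":1},{"ax":0,"ay":0,"az":0,"dx":0,"dy":-0.23,"dz":0.28,"gripper":1}]'
python3 - <<'E'
from h import *
c=cap("wrist");print(arm.observe()["ft_force"],arm.observe()["tool_pos"])
h=cv2.cvtColor(c["frame"],cv2.COLOR_RGB2HSV)
m=((h[...,0]>40)&(h[...,0]<90)&(h[...,1]>90)).astype(np.uint8)
k,l,st,ce=cv2.connectedComponentsWithStats(m);i=1+np.argmax(st[1:,4]);print(st[i])
pts=np.array([atz(*ray(c,p,c["T"]),.004)[:2] for p in cv2.convexHull(np.argwhere(l==i)[:,::-1].astype(np.int32))[:,0].astype(float)])
# circle fit on the hull, 55 mm radius
from scipy.optimize import least_squares
f=least_squares(lambda q:np.hypot(*(pts-q).T)-.055,pts.mean(0),loss="soft_l1",f_scale=.002);print("pad",f.x.round(4),np.sqrt(np.mean(f.fun**2)).round(4))
for q in("pot_mid","pad"):
  for x in arm.spot_point("wrist",q):
    o,v=ray(c,x["centre"],c["T"]);print(q,round(x["confidence"],2),atz(o,v,.06 if q=="pot_mid" else .002).round(4))
save(c,"w5.png")
E
```

```text
time: 11.42
tool_pos: [0.4928, -0.2154, 0.1378]
eef_rot: [-0.001, -3.141, -0.0]
ft_force: [1.0, 0.5, -1.8]
opening: 0.0343
finger_force: 82.2
time: 12.42
tool_pos: [0.4931, -0.2596, 0.0819]
eef_rot: [-0.0, -3.141, -0.001]
ft_force: [-0.0, -0.3, -0.7]
opening: 0.0348
finger_force: 82.2
[-0.10516676 -0.59418184 -1.66480837] [ 0.49330911 -0.25982691  0.08255015]
[  244   135   152   121 12491]
pad [ 0.4934 -0.2615] 0.0001
pot_mid 0.95 [ 0.499  -0.2604  0.06  ]
```

View pics/w5.png

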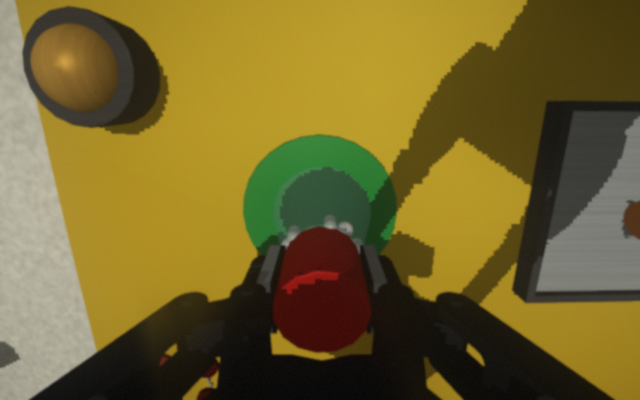

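The pot (neck at (322,290)) is centred over the pad (320,200), within 2 mm. The emptied skirt shows no brass and the bush is in the tray at (632,218). Lowering slowly.

```bash
python3 -m inch '[{"ax":0,"ay":0,"az":0,"dx":0,"dy":-0.005,"dz":0.02,"gripper":1},{"ax":0,"ay":0,"az":0,"dx":0,"dy":-0.008,"dz":0.035,"gripper":1},{"ax":0,"ay":0,"az":0,"dx":0,"dy":-0.008,"dz":0.05,"gripper":1},{"ax":0,"ay":0,"az":0,"dx":0,"dy":-0.008,"dz":0.055,"gripper":1},{"ax":0,"ay":0,"az":0,"dx":0,"dy":-0.008,"dz":0.055,"gripper":1}]'
```

```text
time: 13.2
tool_pos: [0.4931, -0.2615, 0.0712]
eef_rot: [-0.001, -3.141, -0.0]
ft_force: [-0.1, -0.7, -1.7]
opening: 0.0345
finger_force: 82.1
```

```bash
python3 -m inch '[{"ax":0,"ay":0,"az":0,"dx":0,"dy":0,"dz":0.005,"gripper":1},{"ax":0,"ay":0,"az":0,"dx":0,"dy":0,"dz":0.007,"gripper":1},{"ax":0,"ay":0,"az":0,"dx":0,"dy":0,"dz":0.007,"gripper":1}]'
```

```text
time: 13.58
tool_pos: [0.4931, -0.2615, 0.0699]
eef_rot: [-0.001, -3.142, -0.0]
ft_force: [-0.3, -0.3, -2.3]
opening: 0.0347
finger_force: 82.1
```

```bash
python3 -m inch '[{"ax":0,"ay":0,"az":0,"dx":0,"dy":0,"dz":0.005,"gripper":1},{"ax":0,"ay":0,"az":0,"dx":0,"dy":0,"dz":0.01,"gripper":1},{"ax":0,"ay":0,"az":0,"dx":0,"dy":0,"dz":0.01,"gripper":1}]'
```

```text
time: 13.95
tool_pos: [0.4931, -0.2615, 0.0677]
eef_rot: [-0.001, -3.141, -0.0]
ft_force: [0.6, 0.7, -2.2]
opening: 0.035
finger_force: 82.1
```

```bash
python3 -m inch '[{"ax":0,"ay":0,"az":0,"dx":0,"dy":0,"dz":0.005,"gripper":1},{"ax":0,"ay":0,"az":0,"dx":0,"dy":0,"dz":0.01,"gripper":1},{"ax":0,"ay":0,"az":0,"dx":0,"dy":0,"dz":0.01,"gripper":1}]'
```

```text
time: 14.32
tool_pos: [0.4931, -0.2615, 0.0657]
eef_rot: [-0.001, -3.141, -0.0]
ft_force: [-0.9, 1.1, -1.7]
opening: 0.035
finger_force: 82.1
```

```bash
python3 -m inch '[{"ax":0,"ay":0,"az":0,"dx":0,"dy":0,"dz":0.005,"gripper":1},{"ax":0,"ay":0,"az":0,"dx":0,"dy":0,"dz":0.01,"gripper":1},{"ax":0,"ay":0,"az":0,"dx":0,"dy":0,"dz":0.01,"gripper":1}]'
```

```text
time: 14.7
tool_pos: [0.4932, -0.2616, 0.0644]
eef_rot: [0.001, 3.141, -0.0]
ft_force: [-2.1, 0.7, 2.2]
opening: 0.0347
finger_force: 82.4
```

```bash
python3 -m inch '[{"ax":0,"ay":0,"az":0,"dx":0,"dy":0,"dz":0.005,"gripper":1},{"ax":0,"ay":0,"az":0,"dx":0,"dy":0,"dz":0.01,"gripper":1},{"ax":0,"ay":0,"az":0,"dx":0,"dy":0,"dz":0.01,"gripper":1}]'
python3 - <<'E'
from h import *
for n in ("scene","wrist"):
    c=cap(n)
    if n=="scene": a=cv2.resize(c["frame"][150:270,150:310],(640,480),interpolation=2)
cv2.imwrite("pics/s6.png",a[:,:,::-1])
E
```

```text
time: 15.08
tool_pos: [0.4934, -0.2617, 0.0642]
eef_rot: [0.001, 3.14, -0.001]
ft_force: [-5.3, 3.3, 10.7]
opening: 0.0345
finger_force: 83.5
```

View pics/s6.png

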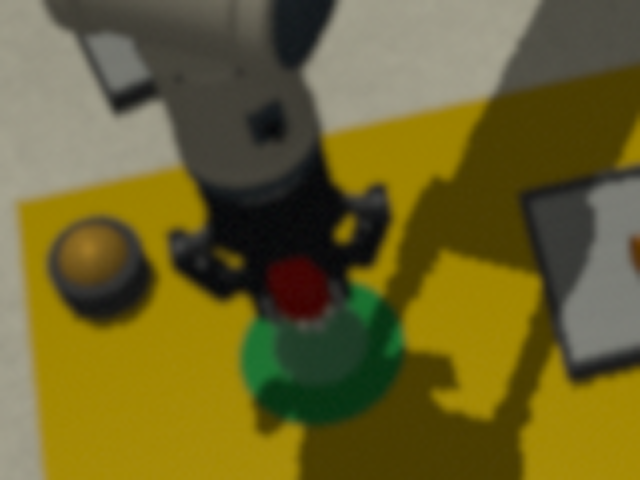

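Contact: the force has turned to +10.7 N, and the pot (mouth at (320,350)) stands centred on the pad (322,352). I'll ease off 1.5 mm, open and rise.

```bash
python3 -m inch '[{"ax":0,"ay":0,"az":0,"dx":0,"dy":0,"dz":-0.006,"gripper":1},{"ax":0,"ay":0,"az":0,"dx":0,"dy":0,"dz":-0.006,"gripper":1},{"ax":0,"ay":0,"az":0,"dx":0,"dy":0,"dz":-0.006,"gripper":-1},{"ax":0,"ay":0,"az":0,"dx":0,"dy":0,"dz":-0.006,"gripper":-1},{"ax":0,"ay":0,"az":0,"dx":0,"dy":0,"dz":-0.006,"gripper":-1},{"ax":0,"ay":0,"az":0,"dx":0,"dy":0,"dz":-0.006,"gripper":-1},{"ax":0,"ay":0,"az":0,"dx":0,"dy":0,"dz":-0.006,"gripper":-1},{"ax":0,"ay":0,"az":0,"dx":0,"dy":0,"dz":-0.006,"gripper":-1}]'
python3 -m inch '[{"ax":0,"ay":0,"az":0,"dx":0,"dy":0,"dz":-0.05,"gripper":-1},{"ax":0,"ay":0,"az":0,"dx":0,"dy":0,"dz":-0.2,"gripper":-1},{"ax":0,"ay":0,"az":0,"dx":0,"dy":0,"dz":-0.4,"gripper":-1},{"ax":0,"ay":0,"az":0,"dx":0,"dy":0,"dz":-0.6,"gripper":-1},{"ax":0,"ay":0,"az":0,"dx":0,"dy":0,"dz":-0.75,"gripper":-1},{"ax":0,"ay":0,"az":0,"dx":0,"dy":0,"dz":-0.75,"gripper":-1},{"ax":0,"ay":0,"az":0,"dx":0,"dy":0,"dz":-0.75,"gripper":-1}]'
python3 - <<'E'
from h import *
c=cap("wrist")
for x in arm.spot_point("wrist","pot_mid"): print(round(x["confidence"],2),atz(*ray(c,x["centre"],c["T"]),.054).round(4))
for x in arm.spot_point("wrist","bush_mid"): print("bush",round(x["confidence"],2),atz(*ray(c,x["centre"],c["T"]),.022).round(4))
save(c,"w7.png")
E
```

```text
time: 16.18
tool_pos: [0.4931, -0.2615, 0.0631]
eef_rot: [-0.001, -3.142, 0.0]
ft_force: [-0.0, -0.4, 0.3]
opening: 0.0856
finger_force: 0.0
time: 17.05
tool_pos: [0.493, -0.2614, 0.2124]
eef_rot: [-0.001, -3.141, -0.001]
ft_force: [-0.4, 0.0, -1.4]
opening: 0.0853
finger_force: 0.0
0.9 [ 0.4889 -0.2608  0.054 ]
bush 0.73 [ 0.4885 -0.0293  0.022 ]
```

View pics/w7.png

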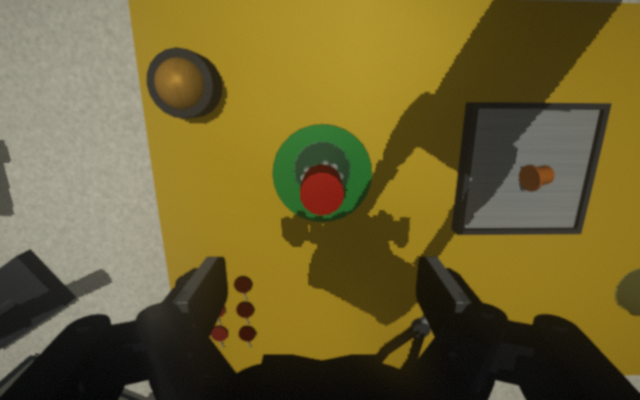

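The pot stands upright in the middle of the pad (322,175), the bush lies in the tray (537,177), and the gripper is clear.

```bash
python3 -c "
from workcell import arm
print(arm.job_done())"
```

```text
the job is handed in; nothing more can be done
None
```

The job is handed in at about 17 s: one rap dropped the bush, which lies in the tray, and the red-necked pot stands mouth down within about 5 mm of the pad's centre with the gripper clear; no verdict came back.

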